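Unscrew the bedside lamp's cap and take off the shade

ROBOT

A 6-joint arm with a two-finger parallel gripper is mounted at the origin on the work surface. World frame = base frame: x ahead of the robot, y to its left, z up, the work surface at z = 0. Lengths are in m, angles in rad, forces in N, time in s.
With the tool pointing down it reaches from about 0.275 to 0.825 m from the base axis. Payload 5.2 kg.
Tool frame: the origin (TCP) lies on the centre line of the jaws, within the pads' length; the fingertips stand 17 mm ahead of it and the grasp point (between the pads) lies 2 mm behind it (arm.tcp_to_tips is the distance from the TCP to the fingertips, in m); z points along the fingers, x is the direction in which the jaws open and shut, and the axes are right-handed (so a half turn about z gives the same grasp; the last joint's range is limited). The gripper opens to 93 mm and grips with 3 to 60 N. Pads are 15 mm wide; open, the fingers measure 128 mm over their backs; the gripper's body (75 mm by 188 mm) begins 65 mm behind the grasp point.
Start: joints at [1.056, 0.259, 1.535, -0, 1.348, -0.203], TCP at [0.169, 0.523, 0.236] pointing down, gripper open.
Joint ranges: [-3.14, 3.14], [-0.91, 2.08], [0.19, 2.58], [-1.22, 4.36], [0.22, 2.71], [-3.12, 3.12]. Speed limits (rad/s): [2.57, 2.57, 3.14, 3.14, 3.14, 3.14].

INTERFACE

Orientations are given as a 3x3 rotation matrix whose columns are the frame's x, y, z axes.
In Python, from station import monitor, imaging, arm, models gives the robot as it stands.
- The arm moves only by the tool jog_arm, never from a script. Its argument "targets" is a list of rows, each a list of 7 numbers: the shift along the tool's x, y, z in m, then the turn, a rotation vector about the tool's x, y, z in rad, then the closure, from -1 (fully open) to 1 (shut), so that 0 is half open. In form: [[dx, dy, dz, rx, ry, rz, grip], ...]. A call has exactly 8 rows; each row shifts and turns the commanded pose from where the row before left it, along the tool's axes as they then stand; what a row does not reach is not made up. A row lasts 1/8 s, in which the tool goes at most 62.5 mm and 10.7 degrees, less where a joint would pass 70% of its speed; a pose out of reach is approached as far as the arm can. A call with a gripper value outside its range is refused whole. The fingers move at their own pace and stop on an object; "squeeze" is the grip in N (left out, the last holds). Time passes only in rows, so rows that do not move let the fingers close, or fill a call up. It gives the time, the measured TCP pose, the force and the opening at its end, in the units of the state.
- monitor.observe(): the state, without advancing time (a new reading comes with each control period).
- imaging.capture(name): name is "side" or "top"; returns the picture (480x640x3 uint8, red, green, blue); there is no depth.
- imaging.camera_info(name): a dict with "camera_matrix" (3x3 intrinsics, pixels), "dist" ([k1, k2, p1, p2, k3] as OpenCV has them; the pictures are not rectified), "origin" and "rotation" of the camera in the world. Camera axes: x right, y down, z forward; pixel columns grow to the right and rows downward; lengths in m; the calibration is good to about 2 mm. A picture is of the moment at which its call begins. camera_info takes no time and is no camera call.
- arm.hand_in(): hands the job in, once; it reports no verdict.
Trained networks look in the newest picture that a camera, given by its name, has taken for a name from the list of things; names that differ only in an ending like _2 or _b are one class to them, and where a whole thing is asked for, a point or a joint stands for the part that bears it (a point fixed in the world has none). Each returns a list of dicts, best first, with "confidence" (0 to 1); they miss things now and then, are a little off and sometimes report something else, mostly with a low value. They report only what shows in the picture. A call takes as long as a camera call. They do not tell look-alikes from the thing itself.
- models.boxes_of(label, camera): "point" ([column, row] in pixels, amid what is visible of it).
- models.masks_of(label, camera): "pixels" (480x640 bool, what is visible of it) and "point" ([column, row] in pixels, amid what is visible of it).
- models.tip_of(label, camera): "point" ([column, row] in pixels: a listed point, or the origin of a listed thing).
The state is a dict: "time_s": time; "q": joint angles; "qd": joint speeds; "joint_efforts": joint torques, N m; "position": TCP position; "ee_rot": TCP orientation; "wrist_force": force on the tool from outside, world axes, zero at the start; "ft_torque": the same for the moment, N m; "opening": finger opening in m.
Only numpy, scipy, OpenCV 4.12 (cv2) and the standard library are available. Lean on these libraries where they do the work, as an engineer would, in place of code of your own. Each camera call takes 0.05 s, during which the arm holds its last target.

TASK

The bedside lamp's shade has to come off for cleaning: unscrew the ribbed metal cap on top of the lamp (anticlockwise from above, regripping as often as it takes) until it lifts free, and set it open side down in the round terracotta dish while the shade still sits on the lamp. Then lift the shade up off the stud and put it gently, rim down, inside the square wooden tray. Do not wrench the cap off or drop or tip the shade, and leave the other things on the bedside shelf where they are.

Things in the scene. Friction and masses are not known exactly. Their poses are not given: they have to be found in the camera images.
- cap_mid (a point): centre of the lamp's screw cap, half-way up: an upright aluminium cylinder with dark ribs (look only), 56 mm across, 42 mm tall, closed on top, open below, about 0.16 kg. Grip it anywhere round its side. It starts screwed down, its lower edge on the top edge of the shade's collar. z axis up, along the screw axis. It turns easily and stays where it is left when let go part way.
- stud_top (a point): centre of the top end of the lamp's steel stud (in the cap at first), 32 mm across its thread, 180 mm above the table and 30 mm above the collar's top edge; lamp fixed to the table, z up. Right-handed thread: the cap unscrews anticlockwise seen from above, rises 23 mm per turn and is free after about 260 degrees (10 to 15 more or less), then lifts straight off; about 1 mm of play.
- shade_collar (a point): point on the loose shade's axis, half-way up its collar, z up. Grey mushroom dome 150 mm across at its lower rim, with an upright round collar on top, 52 mm across and 36 mm high, to grip it by. Shade 95 mm tall: this point is 77 mm above the lower rim, 18 mm below the collar's top. About 0.35 kg. A 38 mm hole fits loosely over the stud; the rim starts 55 mm above the table: lift by 130 mm to clear.
- dish_floor (a point): centre of the flat floor (6 mm above the table) of the round terracotta dish, fixed, 140 mm across, rim 14 mm above the table, flat floor 120 mm across
- tray_floor (a point): centre of the flat floor (5 mm above the table) of the square dark wooden tray, fixed, outside 210 x 210 mm, inside 198 x 198 mm, rim 16 mm above the table; x and y axes along its sides
- remote: bystander: black remote control, 160 x 45 x 18 mm; origin at the centre of its underside; leave it alone
- mug: bystander: white mug, 80 mm across, 90 mm tall, handle to one side; origin at the centre of its underside; leave it alone
- clock: bystander: white bedside clock, 50 x 100 x 75 mm; origin at the centre of its underside; leave it alone
- cream_jar: bystander: small closed cream jar, 52 mm across, 60 mm tall (not the lamp's cap); origin at the centre of its underside; leave it alone
- glasses_case: bystander: grey hard spectacles case, 155 x 58 x 40 mm; origin at the centre of its underside; leave it alone
- tumbler: bystander: glass tumbler, 68 mm across, 100 mm tall; origin at the centre of its underside; leave it alone
Mind the look-alikes: they are no part of the job. Leave any blue or turquoise look-alike of the part that bears dish_floor alone.

How it is judged:
On the way, in this order (a step that is already met when the one before it is completed fails the run):
1. the cap is unscrewed and lifted clear of the stud, the shade still on the lamp (z of cap_mid in the frame of stud_top above 0.025 m and distance of shade_collar from where it was at the start of the episode below 0.02 m), for 0.1 s.
2. the cap stands in the dish, open side down and let go, the shade still on the lamp (horizontal distance between cap_mid and dish_floor below 0.042 m and z of cap_mid in the frame of dish_floor between 0.016 and 0.026 m and angle between cap_mid's own z axis and vertical below 0.1 rad and contact force between the fingers and cap below 0.05 N and linear speed of cap below 0.02 m/s and distance of shade_collar from where it was at the start of the episode below 0.02 m), for 0.2 s.
3. the shade is lifted clear over the stud (z of shade_collar in the frame of stud_top above 0.06 m), for 0.05 s.
At the end, for the whole second after the job is handed in: The cap stands upright, open side down, on the dish's floor (its axis within 42 mm of the dish's centre); the shade stands rim down on the tray's floor (its axis within 32 mm of the tray's centre, tilted less than 3.4 degrees); both are let go and at rest (horizontal distance between cap_mid and dish_floor below 0.042 m and z of cap_mid in the frame of dish_floor between 0.016 and 0.026 m and angle between cap_mid's own z axis and vertical below 0.1 rad and contact force between the fingers and cap below 0.05 N and linear speed of each of cap, shade below 0.02 m/s and horizontal distance between shade_collar and tray_floor below 0.032 m and z of shade_collar in the frame of tray_floor between 0.072 and 0.082 m and angle between shade_collar's own z axis and vertical below 0.06 rad and contact force between the fingers and shade below 0.05 N); the robot touches nothing.
It fails at once if the cap is wrenched: more than 60 N between cap and lamp (contact force between cap and lamp above 60 N).
It fails at once if the shade is tipped more than 35 degrees (angle between shade_collar's own z axis and vertical above 0.61 rad).
It fails at once if the shade is dropped (falls out of the fingers faster than 0.45 m/s) (linear speed of shade above 0.45 m/s and contact force between the fingers and shade below 0.05 N).
It fails at once if a bystander is pushed more than 30 mm from its place (distance of any of remote, mug, clock, cream_jar, glasses_case, tumbler from where it was at the start of the episode above 0.03 m).
It also fails if it takes over 72 s, if anything falls off the work surface, if the arm or the gripper's body presses on something with over 40 N, if the wrist force passes 120 N, or if a joint passes its speed limit or range.

## Working session

There is one attempt and no reset: what is moved stays moved. The work goes in short steps, Python scripts to look and compute and a tool call to move; the robot and the scene stay as the last step left them, time stands still between calls to the robot, and variables do not carry over. Pictures are saved under pics/ and viewed, and the job is handed in when it is done.

Besides the shell and the picture viewer there is one more tool, called after "Emit:" as a command line: name --pt "numbers of a row" for each row, then --argument value for the rest. jog_arm: Moves the arm, as the interface text tells. Its arguments: {"type":"object","properties":{"targets":{"type":"array","items":{"type":"array","items":{"type":"number"}}},"squeeze":{"type":"number"}},"required":["targets"]}

```bash
mkdir -p pics; ls
python3 - <<'E'
from station import monitor, imaging, arm, models
import cv2,numpy as np
for c in ("side","top"):
    im=imaging.capture(c); cv2.imwrite(f"pics/{c}0.png",im[:,:,::-1])
    i=imaging.camera_info(c); print(c,np.round(i["origin"],3),np.round(i["rotation"],3).tolist(),np.round(i["camera_matrix"],1).tolist(),i["dist"])
    for l in ("cap_mid","stud_top","shade_collar","dish_floor","tray_floor"):
        print(l,[(np.round(d["point"],1).tolist(),round(d["confidence"],2)) for d in models.tip_of(l,c)])
s=monitor.observe(); print(s)
E
```

```text
pics
side [0.43  0.821 0.845] [[-0.993, -0.067, 0.093], [-0.115, 0.63, -0.768], [-0.007, -0.774, -0.633]] [[499.8, 0.0, 321.0], [0.0, 499.8, 237.2], [0.0, 0.0, 1.0]] [0.03864352 0.         0.         0.         0.        ]
cap_mid [([312.4, 235.8], 0.66)]
stud_top []
shade_collar [([313.0, 245.9], 0.96)]
dish_floor [([340.4, 218.6], 0.93), ([325.3, 177.9], 0.74), ([407.8, 185.4], 0.74)]
tray_floor [([315.7, 396.0], 0.61)]
top [ 0.434 -0.09   1.695] [[-0.007, -0.998, 0.068], [-1.0, 0.008, 0.011], [-0.011, -0.068, -0.998]] [[615.0, 0.0, 325.2], [0.0, 615.0, 245.1], [0.0, 0.0, 1.0]] [-0.05542533  0.          0.          0.          0.        ]
cap_mid [([292.9, 239.2], 0.64)]
stud_top []
shade_collar [([299.2, 243.9], 0.64)]
dish_floor [([401.8, 259.3], 0.73), ([459.6, 330.1], 0.73), ([465.7, 238.7], 0.61)]
tray_floor [([200.1, 261.3], 0.64)]
{'time_s': 0.6, 'q': array([ 1.05618459e+00,  2.58601461e-01,  1.53500948e+00, -3.14380969e-05,
        1.34800926e+00, -2.02786464e-01]), 'qd': array([ 0.00140908, -0.00050312,  0.00014295,  0.00179069,  0.00078474,
        0.00121129]), 'joint_efforts': array([-3.10172190e-04, -4.36954343e+01, -2.84184247e+01,  7.20432121e-02,
        3.15938937e-02, -7.87545218e-05]), 'position': array([0.16871632, 0.52347771, 0.23564814]), 'ee_rot': array([[ 3.06789786e-01,  9.51777299e-01,  1.31319636e-05],
       [ 9.51777299e-01, -3.06789785e-01, -3.90696386e-05],
       [-3.31568428e-05,  2.44848709e-05, -9.99999999e-01]]), 'wrist_force': array([ 0.02006547, -0.33359636,  0.16510346]), 'ft_torque': array([-0.01024075,  0.04013745, -0.00541615]), 'opening': 0.09296780201943337}
```

View pics/side0.png

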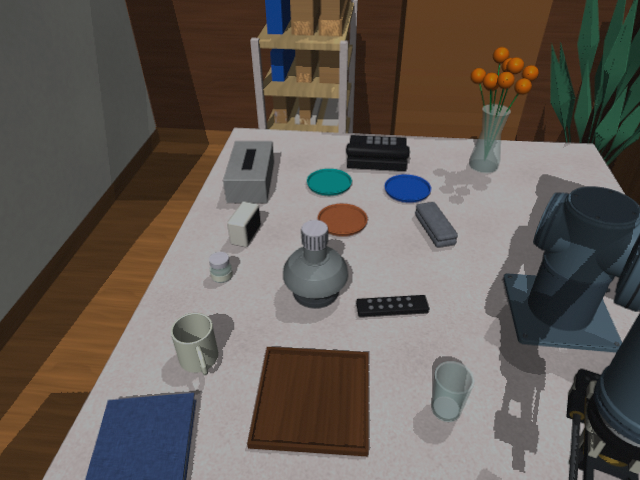

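View pics/top0.png

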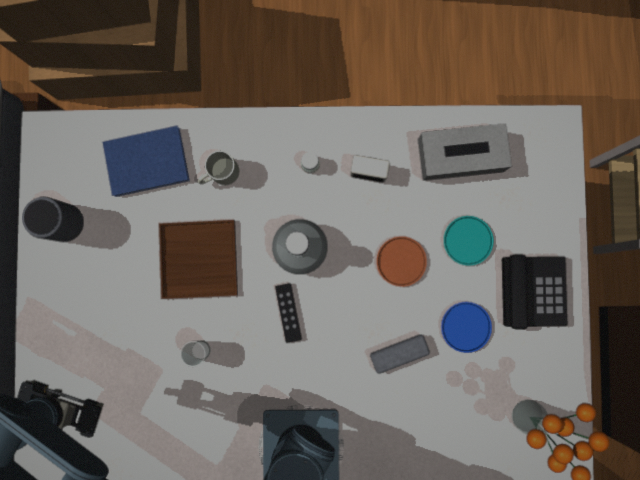

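Candidates in the pictures:
- **Cap:** the ribbed cap on the lamp is at side (314,235) / top (297,243). The cream jar at side (220,266) / top (310,160) is a look-alike.
- **Dish:** the terracotta dish is at side (342,219) / top (402,261). The turquoise dish at side (329,182) and the blue one at side (408,188) are look-alikes.
- **Tray:** side (312,398) / top (199,259).

I choose the lamp cap and the terracotta dish. Next are a close crop and the localisation.

```bash
cat > h.py <<'E'
from station import monitor, imaging, arm, models
import cv2,numpy as np
from scipy.optimize import least_squares
CI={c:imaging.camera_info(c) for c in ("side","top")}
def proj(c,P):
    i=CI[c];R=np.array(i["rotation"]).T;t=-R@np.array(i["origin"])
    p,_=cv2.projectPoints(np.atleast_2d(np.array(P,float)),cv2.Rodrigues(R)[0],t,np.array(i["camera_matrix"]),np.array(i["dist"]))
    return p[:,0]
def ray(c,uv):
    i=CI[c];n=cv2.undistortPoints(np.array([[uv]],float),np.array(i["camera_matrix"]),np.array(i["dist"]))[0,0]
    return np.array(i["origin"]),np.array(i["rotation"])@np.array([n[0],n[1],1])
def atz(c,uv,z):
    o,d=ray(c,uv);return o+d*(z-o[2])/d[2]
def tri(us,ut):
    f=lambda P:np.r_[proj("side",P)[0]-us,proj("top",P)[0]-ut]
    r=least_squares(f,[.4,0,.1]);return r.x,r.fun
E
python3 - <<'E'
from h import *
ims={c:imaging.capture(c) for c in("side","top")}
for c in ims: cv2.imwrite(f"pics/{c}1.png",ims[c][:,:,::-1])
for c in ims:
    for l,z in (("cap_mid",.171),("shade_collar",.132),("dish_floor",.006),("tray_floor",.005)):
        for d in models.tip_of(l,c): print(c,l,np.round(d["point"],1),np.round(atz(c,d["point"],z)[:2],4),round(d["confidence"],2))
        for d in models.masks_of(l,c):
            m=d["pixels"].astype(np.uint8);v,u=np.nonzero(m)
            if len(u)==0: continue
            print("   mask",l,len(u),u.min(),u.max(),v.min(),v.max(),np.round([u.mean(),v.mean()],1),round(d["confidence"],2))
a=cv2.resize(ims["side"][200:320,250:390],None,fx=4,fy=4)[:,:,::-1];cv2.imwrite("pics/c1.png",a)
a=cv2.resize(ims["top"][200:300,250:450],None,fx=4,fy=4)[:,:,::-1];cv2.imwrite("pics/c2.png",a)
E
```

```text
mask cap_mid 793 301 328 219 251 [314.8 235. ] 0.78
side shade_collar [317.5 247.1] [ 0.5392 -0.0097] 0.76
   mask shade_collar 2761 282 348 247 298 [315.5 272.5] 0.87
   mask shade_collar 1950 432 474 362 421 [450.6 390. ] 0.63
side dish_floor [327.  176.1] [ 0.57   -0.4979] 0.81
side dish_floor [342.6 218.8] [ 0.5037 -0.2839] 0.75
side dish_floor [405.6 185.3] [ 0.328  -0.4707] 0.64
   mask dish_floor 1303 317 366 203 236 [343.3 219.2] 0.72
   mask dish_floor 1018 385 430 175 202 [407.5 188.6] 0.7
   mask dish_floor 976 307 351 169 196 [329.3 182.4] 0.56
side tray_floor [315.4 397.7] [0.5095 0.2811] 0.83
top cap_mid [293.  240.3] [0.5498 0.0068] 0.76
   mask cap_mid 441 285 308 232 255 [297.  243.2] 0.56
top shade_collar [297.4 244.9] [ 0.5409 -0.0019] 0.65
   mask shade_collar 2017 272 327 219 274 [300.1 247.4] 0.79
top dish_floor [462.6 323.7] [ 0.3301 -0.4454] 0.79
top dish_floor [399.2 258.5] [ 0.5098 -0.2745] 0.63
top dish_floor [468.7 241.2] [ 0.556  -0.4669] 0.61
   mask dish_floor 2049 377 426 237 287 [401.5 261.7] 0.95
   mask dish_floor 2029 441 491 301 352 [465.9 326.6] 0.81
   mask dish_floor 2012 443 493 216 265 [467.9 240.4] 0.65
top tray_floor [200.5 257.6] [0.5166 0.2735] 0.89
top tray_floor [225.6 168.9] [0.7638 0.2049] 0.36
   mask tray_floor 5910 158 237 220 298 [197.3 258.9] 0.74
```

View pics/c1.png

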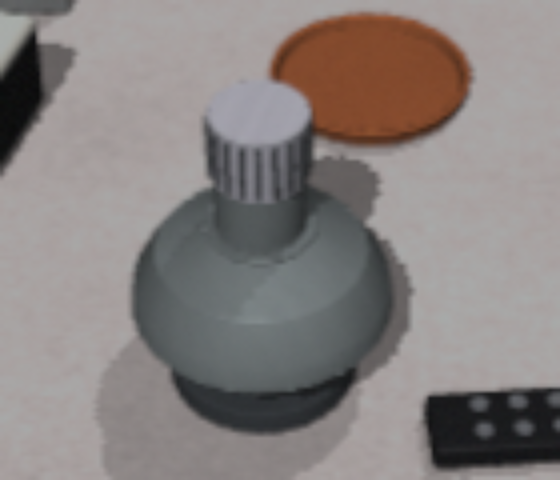

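View pics/c2.png

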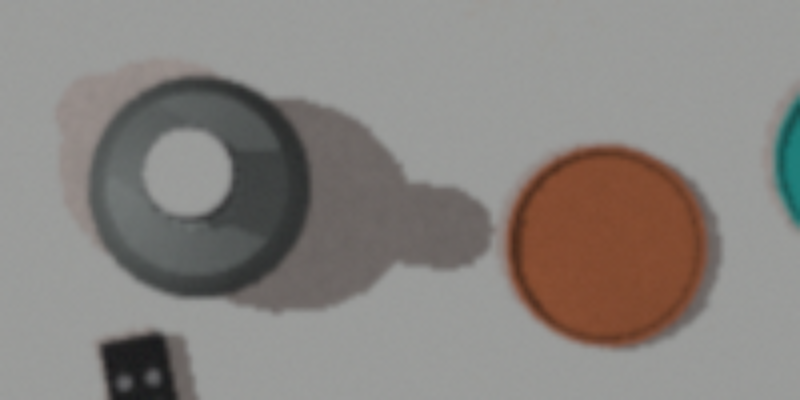

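```bash
cat >> h.py <<'E'
th=np.linspace(0,2*np.pi,120,endpoint=False)
def circ(x,y,z,r): return np.c_[x+r*np.cos(th),y+r*np.sin(th),0*th+z]
def hullmoments(c,P):
    h=cv2.convexHull(proj(c,P).astype(np.float32));M=cv2.moments(h);return np.array([M["m10"]/M["m00"],M["m01"]/M["m00"]])
def best(l,c,near,rad=40):
    ds=[d for d in models.masks_of(l,c) if np.hypot(*(np.array(d["point"])-near))<rad]
    if not ds: return None
    v,u=np.nonzero(ds[0]["pixels"]); h=cv2.convexHull(np.c_[u,v].astype(np.float32));M=cv2.moments(h);return np.array([M["m10"]/M["m00"],M["m01"]/M["m00"]])
def fit(model,meas):
    f=lambda p:np.concatenate([hullmoments(c,model(*p))-m for c,m in meas.items()])
    r=least_squares(f,[.5,0.],diff_step=1e-3);return r.x,r.fun
capm=lambda x,y,z=.171:np.r_[circ(x,y,z-.021,.028),circ(x,y,z+.021,.028)]
dishm=lambda x,y:np.r_[circ(x,y,.014,.070),circ(x,y,0,.066)]
E
python3 - <<'E'
from h import *
for c in("side","top"): imaging.capture(c)
def run(n,l,model,ns,nt):
    ms={"side":best(l,"side",ns),"top":best(l,"top",nt)};ms={c:m for c,m in ms.items() if m is not None}
    print(n,{c:np.round(m,1).tolist() for c,m in ms.items()})
    for c in ms: print("   ",c,np.round(fit(model,{c:ms[c]})[0],4))
    r=fit(model,ms);print("   both",np.round(r[0],4),np.round(r[1],2))
run("cap","cap_mid",capm,(314,235),(297,243))
run("dish","dish_floor",dishm,(342,219),(402,261))
# tray by colour corners
for c,roi in(("side",(235,330,400,470)),("top",(145,205,250,310))):
    im=imaging.capture(c);x0,y0,x1,y1=roi
    g=im[y0:y1,x0:x1].astype(int); m=((g[...,0]-g[...,2]>18)&(g[...,0]<140)).astype(np.uint8)
    n,lab,st,_=cv2.connectedComponentsWithStats(m);k=1+np.argmax(st[1:,4]);m=(lab==k).astype(np.uint8)
    h=cv2.convexHull(cv2.findContours(m,0,2)[0][0]) if 0 else cv2.convexHull(np.argwhere(m)[:,::-1].astype(np.int32))
    q=cv2.approxPolyDP(h,8,True)[:,0]+[x0,y0]
    print(c,q.tolist(),[np.round(atz(c,p,.016)[:2],4).tolist() for p in q], st[k])
    cen=np.mean([atz(c,p,.016) for p in q],0);print(cen)
E
```

```text
cap {'side': [314.7, 235.0], 'top': [297.0, 243.5]}
    side [ 0.544  -0.0034]
    top [ 0.5414 -0.0036]
   both [ 0.5429 -0.0034] [ 0.51  0.03 -0.06 -0.6 ]
dish {'side': [343.3, 220.0], 'top': [401.4, 261.3]}
    side [ 0.5013 -0.2772]
    top [ 0.5019 -0.2796]
   both [ 0.5016 -0.279 ] [-0.06 -0.41 -0.24  0.08]
side [[367, 456], [248, 448], [267, 347], [368, 352]] [[0.4076, 0.3889], [0.6118, 0.3974], [0.6224, 0.1819], [0.4148, 0.1719]] [   12    17   122   110 11668]
[0.51414399 0.2850224  0.016     ]
top [[236, 295], [162, 298], [159, 223], [233, 220]] [[0.4131, 0.173], [0.406, 0.3769], [0.6126, 0.3874], [0.619, 0.1818]] [  14   15   78   79 5762]
[0.5126667 0.2797808 0.016    ]
```

Fits from the two cameras agree to about 3 mm:
- **Cap axis:** (0.543, -0.0035), ribbed cap confirmed in the crop.
- **Terracotta dish:** (0.5016, -0.279).
- **Tray:** (0.513, 0.281).

The wrist can turn nearly 360°, so I'll pre-wind it and unscrew in one sweep. First I fly over the lamp.

Emit:
jog_arm --pt "-0.0242 0.0324 -0.003 0 0 0 -1" --pt "-0.0242 0.0324 -0.003 0 0 0 -1" --pt "-0.0242 0.0324 -0.003 0 0 0 -1" --pt "-0.0242 0.0324 -0.003 0 0 0 -1" --pt "-0.0242 0.0324 -0.003 0 0 0 -1" --pt "-0.0242 0.0324 -0.003 0 0 0 -1" --pt "-0.0242 0.0324 -0.003 0 0 0 -1" --pt "-0.0242 0.0324 -0.003 0 0 0 -1"

```text
time_s: 2.9
position: [0.3567, 0.2586, 0.26]
ee_rot: [[0.307, 0.952, 0.001], [0.952, -0.307, 0.0], [0.0, 0.0, -1.0]]
wrist_force: [0.6, 0.8, -0.3]
opening: 0.0931
```

Emit:
jog_arm --pt "-0.0242 0.0324 0 0 0 0 -1" --pt "-0.0242 0.0324 0 0 0 0 -1" --pt "-0.0242 0.0324 0 0 0 0 -1" --pt "-0.0242 0.0324 0 0 0 0 -1" --pt "-0.0242 0.0324 0 0 0 0 -1" --pt "-0.0242 0.0324 0 0 0 0 -1" --pt "-0.0242 0.0324 0 0 0 0 -1" --pt "-0.0242 0.0324 0 0 0 0 -1"

```text
time_s: 3.9
position: [0.544, -0.0053, 0.2597]
ee_rot: [[0.307, 0.952, 0.0], [0.952, -0.307, 0.0], [0.0, 0.0, -1.0]]
wrist_force: [0.2, 0.5, 0.1]
opening: 0.0932
```

Emit:
jog_arm --pt "0 0 0 0 0 0.18 -1" --pt "0 0 0 0 0 0.18 -1" --pt "0 0 0 0 0 0.18 -1" --pt "0 0 0 0 0 0.18 -1" --pt "0 0 0 0 0 0.18 -1" --pt "0 0 0 0 0 0.18 -1" --pt "0 0 0 0 0 0.18 -1" --pt "0 0 0 0 0 0.18 -1"

```text
time_s: 4.9
position: [0.5433, -0.0041, 0.2596]
ee_rot: [[0.983, -0.186, -0.0], [-0.186, -0.983, -0.0], [-0.0, 0.0, -1.0]]
wrist_force: [0.3, -0.4, -0.0]
opening: 0.0926
```

Emit:
jog_arm --pt "0 0 0 0 0 0.18 -1" --pt "0 0 0 0 0 0.18 -1" --pt "0 0 0 0 0 0.18 -1" --pt "0 0 0 0 0 0.18 -1" --pt "0 0 0 0 0 0.18 -1" --pt "0 0 0 0 0 0.18 -1" --pt "0 0 0 0 0 0.18 -1" --pt "0 0 0 0 0 0.18 -1"

```text
time_s: 5.9
position: [0.5433, -0.0041, 0.2597]
ee_rot: [[-0.056, -0.998, 0.0], [-0.998, 0.056, -0.0], [0.0, -0.0, -1.0]]
wrist_force: [1.1, 0.3, -0.0]
opening: 0.0933
```

Emit:
jog_arm --pt "0 0 0 0 0 0.18 -1" --pt "0 0 0 0 0 0.18 -1" --pt "0 0 0 0 0 0.18 -1" --pt "0 0 0 0 0 0.18 -1" --pt "0 0 0 0 0 0.18 -1" --pt "0 0 0 0 0 0.18 -1" --pt "0 0 0 0 0 0.08 -1" --pt "0 0 0 0 0 0 -1"

```text
time_s: 6.9
position: [0.5433, -0.0041, 0.2596]
ee_rot: [[-0.935, -0.354, -0.0], [-0.354, 0.935, -0.0], [0.0, 0.0, -1.0]]
wrist_force: [-0.2, -0.8, 0.2]
opening: 0.0933
```

```bash
cat >> h.py <<'E'
def to(x,y,z,yaw=None):
    s=monitor.observe();R=s["ee_rot"];d=R.T@(np.array([x,y,z])-s["position"])
    print("t",round(s["time_s"],2),"pos",np.round(s["position"],4),"yaw",round(np.arctan2(R[1,0],R[0,0]),3),"q6",np.round(s["q"][5],3),"tilt",np.round(R[:2,2],4),"F",np.round(s["wrist_force"],1),"open",round(s["opening"],4));print("tool delta",np.round(d,4))
E
python3 - <<'E'
from h import *
to(.5428,-.0035,.181)
print(monitor.observe()["q"])
E
```

```text
t 6.9 pos [ 0.5433 -0.0041  0.2596] yaw -2.78 q6 2.567 tilt [-0. -0.] F [-0.2 -0.8  0.2] open 0.0933
tool delta [0.0003 0.0007 0.0786]
[-2.12851813e-01  2.31578824e-01  1.51151466e+00 -1.14306436e-05
  1.39853225e+00  2.56736974e+00]
```

Emit:
jog_arm --pt "0.0003 0.0007 0.012 0 0 0 -1" --pt "0 0 0.012 0 0 0 -1" --pt "0 0 0.012 0 0 0 -1" --pt "0 0 0.012 0 0 0 -1" --pt "0 0 0.012 0 0 0 -1" --pt "0 0 0.012 0 0 0 -1" --pt "0 0 0.0065 0 0 0 -1" --pt "0 0 0 0 0 0 -0.1" --squeeze 10

```text
time_s: 7.9
position: [0.5426, -0.0035, 0.1806]
ee_rot: [[-0.936, -0.353, -0.001], [-0.353, 0.936, 0.0], [0.001, 0.0, -1.0]]
wrist_force: [0.0, -1.1, 0.7]
opening: 0.0871
```

Run:
```python
from h import *
to(.5428,-.0035,.181)
ims={c:imaging.capture(c) for c in("side","top")}
a=cv2.resize(ims["side"][170:290,240:400],None,fx=4,fy=4)[:,:,::-1];cv2.imwrite("pics/c3.png",a)
```

```text
t 7.9 pos [ 0.5426 -0.0035  0.1806] yaw -2.781 q6 2.569 tilt [-0.0009  0.0002] F [ 0.  -1.1  0.7] open 0.0871
tool delta [-0.0002 -0.0001 -0.0004]
```

View pics/c3.png

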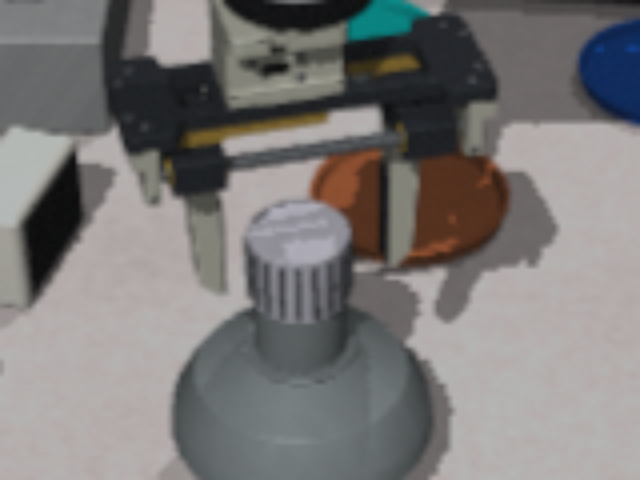

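Run:
```python
from h import *
s=monitor.observe();R=s["ee_rot"];p=s["position"]
P=[p+R@np.array([dx,0,.017]) for dx in(-.0435,0,.0435)]
print((proj("side",P)-[240,170])*4)
print((proj("side",[[.5428,-.0035,.192],[.5428,-.0035,.150]])-[240,170])*4)
```

```text
[[221.42674158 282.26000454]
 [300.6732324  269.27541217]
 [378.7402486  256.48365241]]
[[300.4047132 229.0953642]
 [301.566265  290.0107861]]
```

Fingers straddle the cap (crop cap top at (298,235), tips at (210,285) and (400,260)). Closing gently.

Emit:
jog_arm --pt "0 0 0 0 0 0 0.1" --pt "0 0 0 0 0 0 0.3" --pt "0 0 0 0 0 0 0.5" --pt "0 0 0 0 0 0 0.5" --pt "0 0 0 0 0 0 0.5" --pt "0 0 0 0 0 0 0.5" --pt "0 0 0 0 0 0 0.5" --pt "0 0 0 0 0 0 0.5" --squeeze 10

```text
time_s: 9.0
position: [0.5438, -0.0034, 0.1818]
ee_rot: [[-0.936, -0.353, 0.003], [-0.353, 0.936, 0.0], [-0.002, -0.001, -1.0]]
wrist_force: [4.6, 2.3, 2.9]
opening: 0.0553
```

Run:
```python
from h import *
to(.5428,-.0035,.181)
```

```text
t 9.0 pos [ 0.5438 -0.0034  0.1818] yaw -2.781 q6 2.569 tilt [0.0025 0.0001] F [4.6 2.3 2.9] open 0.0553
tool delta [0.001  0.0003 0.0008]
```

Emit:
jog_arm --pt "-0.001 -0.0003 0 0 0 0 0.5" --pt "0 0 -0.0005 0 0 -0.14 0.5" --pt "0 0 -0.0005 0 0 -0.14 0.5" --pt "0 0 -0.0005 0 0 -0.14 0.5" --pt "0 0 -0.0005 0 0 -0.14 0.5" --pt "0 0 -0.0005 0 0 -0.14 0.5" --pt "0 0 -0.0005 0 0 -0.14 0.5" --pt "0 0 -0.0005 0 0 -0.14 0.5" --squeeze 15

```text
time_s: 10.0
position: [0.5443, -0.003, 0.1844]
ee_rot: [[-0.224, -0.975, 0.001], [-0.975, 0.224, 0.001], [-0.001, -0.001, -1.0]]
wrist_force: [5.2, 3.7, -1.2]
opening: 0.0557
```

Run:
```python
from h import *
to(.5428,-.0035,.181);print(monitor.observe()["ft_torque"])
```

```text
t 10.0 pos [ 0.5443 -0.003   0.1844] yaw -1.797 q6 1.585 tilt [0.0008 0.0009] F [ 5.2  3.7 -1.2] open 0.0557
tool delta [0.0008 0.0014 0.0034]
[ 0.59030139 -0.83498967 -0.0999752 ]
```

Emit:
jog_arm --pt "-0.0011 -0.0008 -0.0005 0 0 -0.14 0.5" --pt "0 0 -0.0005 0 0 -0.14 0.5" --pt "0 0 -0.0005 0 0 -0.14 0.5" --pt "0 0 -0.0005 0 0 -0.14 0.5" --pt "0 0 -0.0005 0 0 -0.14 0.5" --pt "0 0 -0.0005 0 0 -0.14 0.5" --pt "0 0 -0.0005 0 0 -0.14 0.5" --pt "0 0 -0.0005 0 0 -0.14 0.5"

```text
time_s: 11.0
position: [0.5443, -0.0026, 0.1881]
ee_rot: [[0.78, -0.626, -0.002], [-0.626, -0.78, 0.0], [-0.001, 0.001, -1.0]]
wrist_force: [2.5, 0.8, -0.1]
opening: 0.0555
```

Run:
```python
from h import *
to(.5428,-.0035,.181);print(monitor.observe()["ft_torque"])
im=imaging.capture("side")
a=cv2.resize(im[170:290,240:400],None,fx=4,fy=4)[:,:,::-1];cv2.imwrite("pics/c4.png",a)
```

```text
t 11.0 pos [ 0.5443 -0.0026  0.1881] yaw -0.676 q6 0.467 tilt [-0.0017  0.    ] F [ 2.5  0.8 -0.1] open 0.0555
tool delta [-0.0006  0.0016  0.0071]
[ 0.09394013 -0.30071958 -0.08981029]
```

View pics/c4.png

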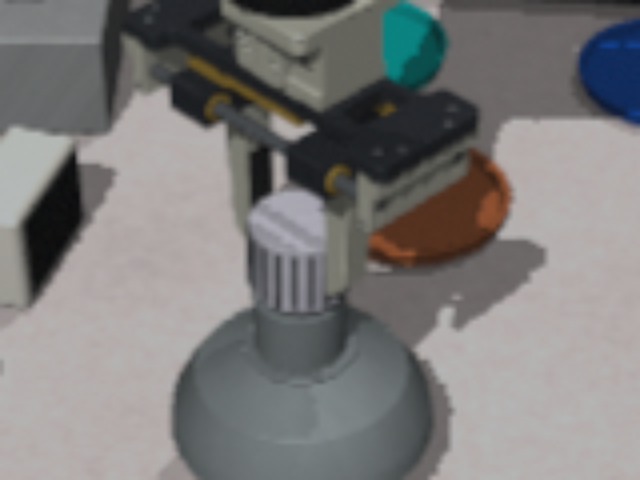

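The cap has turned with the fingers and risen (crop cap top now about (290,225)), and side forces are small. I'll keep going.

Emit:
jog_arm --pt "0.0003 -0.0003 -0.0005 0 0 -0.14 0.5" --pt "0 0 -0.0005 0 0 -0.14 0.5" --pt "0 0 -0.0005 0 0 -0.14 0.5" --pt "0 0 -0.0005 0 0 -0.14 0.5" --pt "0 0 -0.0005 0 0 -0.14 0.5" --pt "0 0 -0.0005 0 0 -0.14 0.5" --pt "0 0 -0.0005 0 0 -0.14 0.5" --pt "0 0 -0.0005 0 0 -0.14 0.5"

```text
time_s: 12.05
position: [0.5447, -0.0026, 0.1922]
ee_rot: [[0.904, 0.427, -0.002], [0.427, -0.904, -0.0], [-0.001, -0.001, -1.0]]
wrist_force: [2.7, 0.4, 0.8]
opening: 0.0561
```

Emit:
jog_arm --pt "0 0 -0.0006 0 0 -0.14 0.5" --pt "0 0 -0.0006 0 0 -0.14 0.5" --pt "0 0 -0.0006 0 0 -0.14 0.5" --pt "0 0 -0.0005 0 0 -0.14 0.5" --pt "0 0 -0.0005 0 0 -0.14 0.5" --pt "0 0 -0.0005 0 0 -0.14 0.5" --pt "0 0 -0.0005 0 0 -0.14 0.5" --pt "0 0 -0.0005 0 0 -0.14 0.5"

```text
time_s: 13.05
position: [0.5444, -0.0023, 0.1964]
ee_rot: [[0.009, 1.0, -0.002], [1.0, -0.009, 0.001], [0.001, -0.002, -1.0]]
wrist_force: [1.3, 1.7, 0.6]
opening: 0.0551
```

Run:
```python
from h import *
to(.5428,-.0035,.181);print(monitor.observe()["ft_torque"])
im=imaging.capture("side")
a=cv2.resize(im[170:290,240:400],None,fx=4,fy=4)[:,:,::-1];cv2.imwrite("pics/c5.png",a)
```

```text
t 13.05 pos [ 0.5444 -0.0023  0.1964] yaw 1.561 q6 -1.771 tilt [-0.0024  0.0005] F [1.3 1.7 0.6] open 0.0551
tool delta [-0.0012 -0.0015  0.0154]
[ 0.28724854 -0.21326257 -0.01931701]
```

View pics/c5.png

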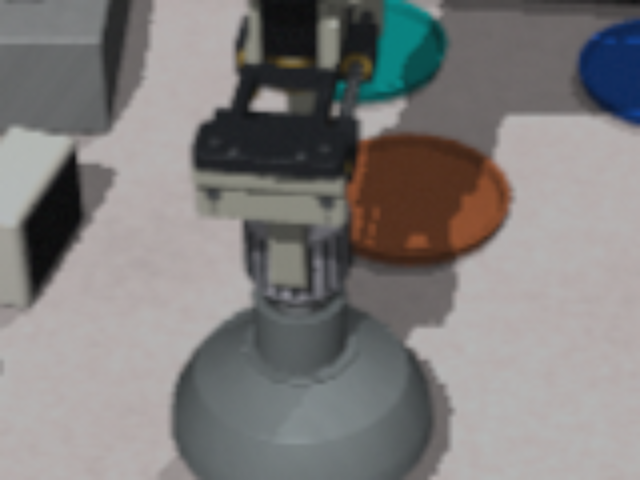

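249° turned so far and still gripped. About 40° more, then a gentle test lift.

Emit:
jog_arm --pt "0 0 -0.0006 0 0 -0.14 0.5" --pt "0 0 -0.0006 0 0 -0.14 0.5" --pt "0 0 -0.0006 0 0 -0.14 0.5" --pt "0 0 -0.0006 0 0 -0.14 0.5" --pt "0 0 -0.0006 0 0 -0.14 0.5" --pt "0 0 -0.001 0 0 0 0.5" --pt "0 0 -0.0015 0 0 0 0.5" --pt "0 0 -0.002 0 0 0 0.5"

```text
time_s: 14.1
position: [0.5449, -0.0026, 0.2043]
ee_rot: [[-0.633, 0.774, -0.001], [0.774, 0.633, -0.0], [0.001, -0.001, -1.0]]
wrist_force: [-0.2, -1.0, -0.7]
opening: 0.0553
```

Run:
```python
from h import *
to(.5428,-.0035,.181);print(monitor.observe()["ft_torque"])
```

```text
t 14.1 pos [ 0.5449 -0.0026  0.2043] yaw 2.257 q6 -2.466 tilt [-0.001 -0.   ] F [-0.2 -1.  -0.7] open 0.0553
tool delta [ 0.0006 -0.0022  0.0233]
[0.09631404 0.01220725 0.01536233]
```

Free: the lift drew no reaction beyond the cap's weight. Lifting straight up.

Emit:
jog_arm --pt "0 0 -0.005 0 0 0 0.5" --pt "0 0 -0.008 0 0 0 0.5" --pt "0 0 -0.01 0 0 0 0.5" --pt "0 0 -0.01 0 0 0 0.5" --pt "0 0 -0.01 0 0 0 0.5" --pt "0 0 -0.01 0 0 0 0.5" --pt "0 0 -0.008 0 0 0 0.5" --pt "0 0 -0.004 0 0 0 0.5"

```text
time_s: 15.1
position: [0.5455, -0.0026, 0.2701]
ee_rot: [[-0.635, 0.772, 0.001], [0.772, 0.635, -0.0], [-0.001, 0.0, -1.0]]
wrist_force: [0.1, 0.2, -0.8]
opening: 0.0554
```

Run:
```python
from h import *
to(.5016,-.279,.27)
ims={c:imaging.capture(c) for c in("side","top")}
a=cv2.resize(ims["side"][130:310,230:410],None,fx=3,fy=3)[:,:,::-1];cv2.imwrite("pics/c6.png",a)
for c in ims: print(c,[(np.round(d["point"],1),round(d["confidence"],2)) for d in models.tip_of("cap_mid",c)+models.tip_of("stud_top",c)+models.tip_of("dish_floor",c)])
print(proj("side",monitor.observe()["position"]-[0,0,.01]),proj("side",[.5444,-.0025,.18]))
```

```text
t 15.1 pos [ 0.5455 -0.0026  0.2701] yaw 2.259 q6 -2.468 tilt [ 0.0007 -0.0002] F [ 0.1  0.2 -0.8] open 0.0554
tool delta [-1.857e-01 -2.095e-01  1.000e-04]
side [(array([307.9, 200.6]), 0.57), (array([314.2, 396. ]), 0.39), (array([313.5, 231.2]), 0.66), (array([435.5, 227.2]), 0.26), (array([406.7, 185.5]), 0.98), (array([340. , 220.2]), 0.72), (array([315. , 229.4]), 0.62), (array([326.5, 178. ]), 0.53)]
top [(array([399. , 354.2]), 0.73), (array([398.7, 259.7]), 0.45), (array([399.8, 259.4]), 0.54), (array([467.2, 239.8]), 0.84), (array([464. , 326.8]), 0.76), (array([400.1, 259.8]), 0.62)]
[[313.40818787 201.50586022]] [[314.38207794 231.94492624]]
```

View pics/c6.png

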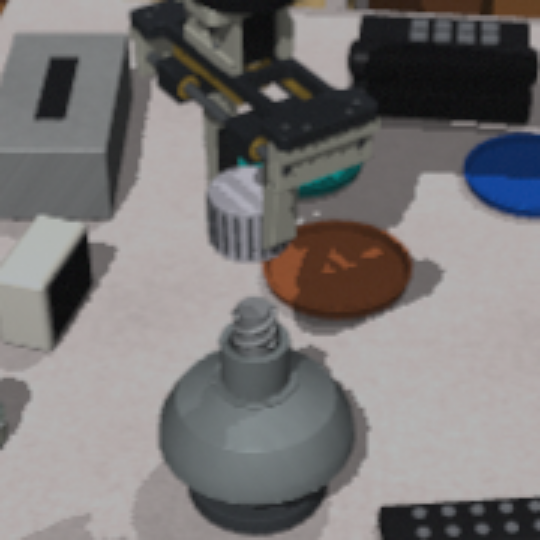

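The cap is held at (313,201) in the side view, with the bare threaded stud below at (314,231) and the shade in place. I'll unwind the wrist, then carry the cap to the dish.

Emit:
jog_arm --pt "0 0 0 0 0 0.1 0.5" --pt "0 0 0 0 0 0.14 0.5" --pt "0 0 0 0 0 0.14 0.5" --pt "0 0 0 0 0 0.14 0.5" --pt "0 0 0 0 0 0.14 0.5" --pt "0 0 0 0 0 0.14 0.5" --pt "0 0 0 0 0 0.1 0.5" --pt "0 0 0 0 0 0 0.5"

```text
time_s: 16.5
position: [0.5452, -0.0025, 0.2692]
ee_rot: [[0.209, 0.978, -0.0], [0.978, -0.209, 0.0], [-0.0, -0.0, -1.0]]
wrist_force: [0.2, -0.1, -1.2]
opening: 0.0556
```

Run:
```python
from h import *
to(.503,-.278,.1)
```

```text
t 16.5 pos [ 0.5452 -0.0025  0.2692] yaw 1.36 q6 -1.569 tilt [-0.0004  0.0001] F [ 0.2 -0.1 -1.2] open 0.0556
tool delta [-0.2782  0.0164  0.1692]
```

Emit:
jog_arm --pt "-0.015 0.001 0 0 0 0 0.5" --pt "-0.03 0.002 0 0 0 0 0.5" --pt "-0.042 0.002 0 0 0 0 0.5" --pt "-0.05 0.003 0 0 0 0 0.5" --pt "-0.05 0.003 0 0 0 0 0.5" --pt "-0.042 0.002 0 0 0 0 0.5" --pt "-0.032 0.002 0 0 0 0 0.5" --pt "-0.017 0.001 0 0 0 0 0.5"

```text
time_s: 17.5
position: [0.5016, -0.28, 0.2692]
ee_rot: [[0.211, 0.977, -0.0], [0.977, -0.211, -0.0], [-0.0, -0.0, -1.0]]
wrist_force: [-0.2, 0.4, -0.7]
opening: 0.0552
```

Emit:
jog_arm --pt "0 0 0.02 0 0 0 0.5" --pt "0 0 0.03 0 0 0 0.5" --pt "0 0 0.035 0 0 0 0.5" --pt "0 0 0.035 0 0 0 0.5" --pt "0 0 0.035 0 0 0 0.5" --pt "0 0 0.03 0 0 0 0.5" --pt "0 0 0.02 0 0 0 0.5" --pt "0 0 0.01 0 0 0 0.5"

```text
time_s: 18.5
position: [0.502, -0.277, 0.0533]
ee_rot: [[0.209, 0.978, -0.001], [0.978, -0.209, 0.001], [0.001, -0.002, -1.0]]
wrist_force: [0.5, -0.1, -1.6]
opening: 0.0555
```

Run:
```python
from h import *
to(.503,-.278,.0375)
ims={c:imaging.capture(c) for c in("side","top")}
a=cv2.resize(ims["side"][150:260,280:420],None,fx=4,fy=4)[:,:,::-1];cv2.imwrite("pics/c7.png",a)
```

```text
t 18.5 pos [ 0.502  -0.277   0.0533] yaw 1.36 q6 -2.059 tilt [-0.0014  0.0013] F [ 0.5 -0.1 -1.6] open 0.0555
tool delta [-0.0008  0.0012  0.0158]
```

View pics/c7.png

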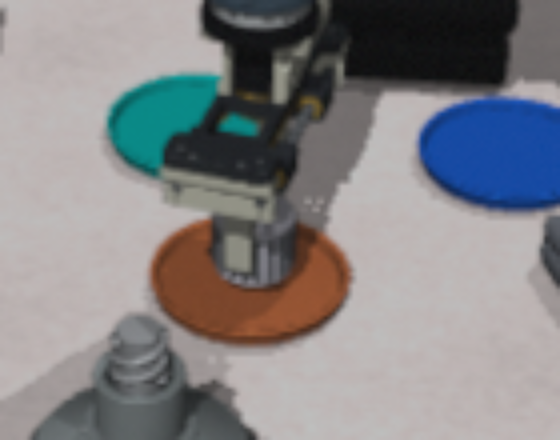

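The cap hangs centred over the terracotta dish (crop (255,255)), upright. Lowering the last 16 mm slowly.

Emit:
jog_arm --pt "-0.0008 0.001 0.004 0 0 0 0.5" --pt "0 0 0.003 0 0 0 0.5" --pt "0 0 0.002 0 0 0 0.5" --pt "0 0 0.002 0 0 0 0.5" --pt "0 0 0.002 0 0 0 0.5" --pt "0 0 0.001 0 0 0 0.5" --pt "0 0 0.001 0 0 0 0.5" --pt "0 0 0 0 0 0 0.5"

```text
time_s: 19.6
position: [0.5033, -0.2786, 0.0394]
ee_rot: [[0.21, 0.978, -0.0], [0.978, -0.21, 0.0], [0.0, -0.0, -1.0]]
wrist_force: [0.5, -0.3, -1.4]
opening: 0.0554
```

Emit:
jog_arm --pt "0 0 0.001 0 0 0 0.5" --pt "0 0 0.001 0 0 0 0.5" --pt "0 0 0.0005 0 0 0 0.5" --pt "0 0 0 0 0 0 0.5" --pt "0 0 0 0 0 0 0.5" --pt "0 0 0 0 0 0 0.5" --pt "0 0 0 0 0 0 0.5" --pt "0 0 0 0 0 0 0.5"

```text
time_s: 20.6
position: [0.5032, -0.2787, 0.0377]
ee_rot: [[0.21, 0.978, -0.0], [0.978, -0.21, -0.0], [-0.0, 0.0, -1.0]]
wrist_force: [-2.4, 0.5, 4.9]
opening: 0.0554
```

Contact: the upward force is 4.9 N. Opening gently, then clearing.

Emit:
jog_arm --pt "0 0 -0.0005 0 0 0 0.2" --pt "0 0 0 0 0 0 0" --pt "0 0 0 0 0 0 -0.2" --pt "0 0 0 0 0 0 -0.4" --pt "0 0 0 0 0 0 -0.5" --pt "0 0 0 0 0 0 -0.5" --pt "0 0 0 0 0 0 -0.5" --pt "0 0 -0.001 0 0 0 -0.5"

```text
time_s: 21.6
position: [0.5033, -0.2786, 0.0384]
ee_rot: [[0.21, 0.978, -0.0], [0.978, -0.21, 0.0], [0.0, -0.0, -1.0]]
wrist_force: [-1.4, 0.0, 0.3]
opening: 0.0699
```

Emit:
jog_arm --pt "0 0 -0.01 0 0 0 -0.5" --pt "0 0 -0.02 0 0 0 -0.5" --pt "0 0 -0.035 0 0 0 -0.5" --pt "0 0 -0.035 0 0 0 -1" --pt "0 0 -0.035 0 0 0 -1" --pt "0 0 -0.035 0 0 0 -1" --pt "0 0 -0.035 0 0 0 -1" --pt "0 0 -0.02 0 0 0 -1"

```text
time_s: 22.6
position: [0.5037, -0.279, 0.2666]
ee_rot: [[0.21, 0.978, 0.003], [0.978, -0.21, -0.002], [-0.002, 0.003, -1.0]]
wrist_force: [0.8, 0.2, 0.4]
opening: 0.0934
```

Run:
```python
from h import *
to(.5448,-.0025,.25)
ims={c:imaging.capture(c) for c in("side","top")}
a=cv2.resize(ims["side"][150:330,250:430],None,fx=3,fy=3)[:,:,::-1];cv2.imwrite("pics/c8.png",a)
for c in ims: print(c,[(np.round(d["point"],1),round(d["confidence"],2)) for d in models.tip_of("cap_mid",c)])
print(proj("side",[[.5032,-.2787,.027],[.5448,-.0025,.132]]),proj("top",[[.5032,-.2787,.027],[.5448,-.0025,.132]]))
```

```text
t 22.6 pos [ 0.5037 -0.279   0.2666] yaw 1.359 q6 -2.058 tilt [ 0.0029 -0.0025] F [0.8 0.2 0.4] open 0.0934
tool delta [ 0.279 -0.018  0.016]
side [(array([341. , 211.5]), 0.7)]
top [(array([398.9, 260.2]), 0.5)]
[[342.78215144 213.84148324]
 [314.54928665 249.03570759]] [[401.62791342 260.57965754]
 [297.624485   243.3823202 ]]
```

View pics/c8.png

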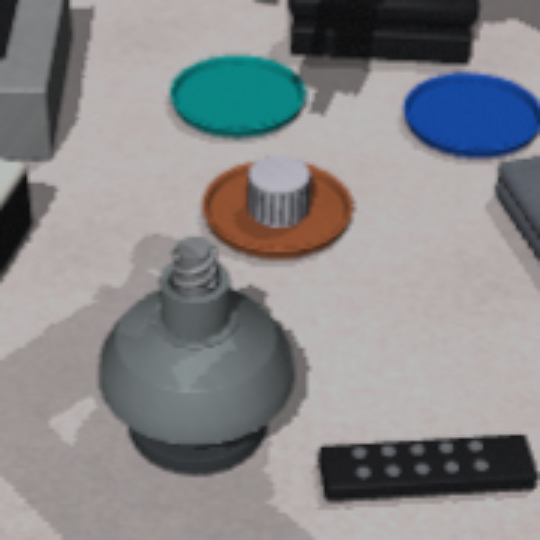

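Cap stands upright in the terracotta dish (side (343,214)), shade still on the lamp. Now back over the lamp for the shade.

Emit:
jog_arm --pt "0.015 -0.001 0 0 0 0 -1" --pt "0.035 -0.002 0 0 0 0 -1" --pt "0.045 -0.003 0 0 0 0 -1" --pt "0.05 -0.003 0 0 0 0 -1" --pt "0.05 -0.003 0 0 0 0 -1" --pt "0.045 -0.003 0 0 0 0 -1" --pt "0.028 -0.002 0.008 0 0 0 -1" --pt "0.011 -0.001 0.008 0 0 0 -1"

```text
time_s: 23.8
position: [0.5436, 0.0003, 0.2462]
ee_rot: [[0.208, 0.978, -0.002], [0.978, -0.208, 0.001], [0.0, -0.002, -1.0]]
wrist_force: [-0.4, 0.1, -0.3]
opening: 0.0931
```

Run:
```python
from h import *
to(.5448,-.0025,.134)
```

```text
t 23.8 pos [5.436e-01 3.000e-04 2.462e-01] yaw 1.362 q6 -1.567 tilt [-0.0018  0.0007] F [-0.4  0.1 -0.3] open 0.0931
tool delta [-0.0025  0.002   0.1122]
```

Emit:
jog_arm --pt "0 0 0.01 0 0 0 -1" --pt "0 0 0.015 0 0 0 -1" --pt "0 0 0.015 0 0 0 -1" --pt "0 0 0.015 0 0 0 -1" --pt "0 0 0.015 0 0 0 -1" --pt "0 0 0.012 0 0 0 -1" --pt "0 0 0.005 0 0 0 -1" --pt "0 0 0 0 0 0 -1"

```text
time_s: 24.8
position: [0.5443, -0.0021, 0.1602]
ee_rot: [[0.21, 0.978, -0.0], [0.978, -0.21, 0.0], [-0.0, -0.0, -1.0]]
wrist_force: [-0.7, 0.2, 0.3]
opening: 0.0932
```

Run:
```python
from h import *
to(.5448,-.0025,.134)
```

```text
t 24.8 pos [ 0.5443 -0.0021  0.1602] yaw 1.359 q6 -1.568 tilt [-0.0004  0.0001] F [-0.7  0.2  0.3] open 0.0932
tool delta [-0.0003  0.0006  0.0262]
```

Well centred. Going down the last 26 mm and gripping the collar gently.

Emit:
jog_arm --pt "0 0.0005 0.01 0 0 0 -1" --pt "0 0 0.01 0 0 0 -1" --pt "0 0 0.005 0 0 0 -1" --pt "0 0 0 0 0 0 -0.3" --pt "0 0 0 0 0 0 0" --pt "0 0 0 0 0 0 0.3" --pt "0 0 0 0 0 0 0.6" --pt "0 0 0 0 0 0 0.6" --squeeze 12

```text
time_s: 25.8
position: [0.545, -0.0021, 0.1356]
ee_rot: [[0.21, 0.978, 0.0], [0.978, -0.21, 0.0], [0.0, 0.0, -1.0]]
wrist_force: [-0.3, 0.8, 0.5]
opening: 0.0518
```

Emit:
jog_arm --pt "0 0 0 0 0 0 0.6" --pt "0 0 0 0 0 0 0.6" --pt "0 0 0 0 0 0 0.6" --pt "0 0 0 0 0 0 0.6" --pt "0 0 0 0 0 0 0.6" --pt "0 0 0 0 0 0 0.6" --pt "0 0 0 0 0 0 0.6" --pt "0 0 0 0 0 0 0.6" --squeeze 25

```text
time_s: 26.8
position: [0.545, -0.0021, 0.1356]
ee_rot: [[0.21, 0.978, 0.0], [0.978, -0.21, 0.0], [0.0, 0.0, -1.0]]
wrist_force: [-0.5, 1.9, 4.8]
opening: 0.0518
```

Run:
```python
from h import *
to(.5448,-.0025,.134)
im=imaging.capture("side")
a=cv2.resize(im[150:330,250:430],None,fx=3,fy=3)[:,:,::-1];cv2.imwrite("pics/c9.png",a)
```

```text
t 26.8 pos [ 0.545  -0.0021  0.1356] yaw 1.359 q6 -1.568 tilt [0.0003 0.0001] F [-0.5  1.9  4.8] open 0.0518
tool delta [-0.0004 -0.0001  0.0016]
```

View pics/c9.png

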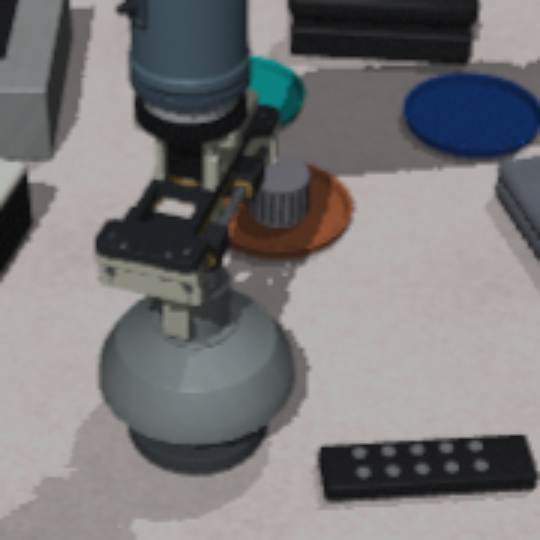

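Collar gripped (opening 51.8 mm, fingers at crop (180,315)). Lifting straight up.

Emit:
jog_arm --pt "0 0 -0.003 0 0 0 0.6" --pt "0 0 -0.005 0 0 0 0.6" --pt "0 0 -0.008 0 0 0 0.6" --pt "0 0 -0.01 0 0 0 0.6" --pt "0 0 -0.01 0 0 0 0.6" --pt "0 0 -0.01 0 0 0 0.6" --pt "0 0 -0.01 0 0 0 0.6" --pt "0 0 -0.01 0 0 0 0.6"

```text
time_s: 27.85
position: [0.5448, -0.0022, 0.2022]
ee_rot: [[0.21, 0.978, 0.0], [0.978, -0.21, -0.0], [-0.0, 0.0, -1.0]]
wrist_force: [0.9, -0.2, -4.7]
opening: 0.0515
```

Emit:
jog_arm --pt "0 0 -0.01 0 0 0 0.6" --pt "0 0 -0.012 0 0 0 0.6" --pt "0 0 -0.012 0 0 0 0.6" --pt "0 0 -0.012 0 0 0 0.6" --pt "0 0 -0.012 0 0 0 0.6" --pt "0 0 -0.012 0 0 0 0.6" --pt "0 0 -0.01 0 0 0 0.6" --pt "0 0 -0.005 0 0 0 0.6"

```text
time_s: 28.85
position: [0.5451, -0.0023, 0.2873]
ee_rot: [[0.21, 0.978, 0.001], [0.978, -0.21, -0.0], [-0.0, 0.001, -1.0]]
wrist_force: [-0.1, -0.2, -4.9]
opening: 0.0516
```

Run:
```python
from h import *
to(.514,.282,.2785)
im=imaging.capture("side")
a=cv2.resize(im[100:330,230:460],None,fx=2.5,fy=2.5)[:,:,::-1];cv2.imwrite("pics/c10.png",a)
```

```text
t 28.85 pos [ 0.5451 -0.0023  0.2873] yaw 1.359 q6 -1.568 tilt [ 0.0008 -0.0002] F [-0.1 -0.2 -4.9] open 0.0516
tool delta [ 0.2714 -0.0901  0.0087]
```

View pics/c10.png

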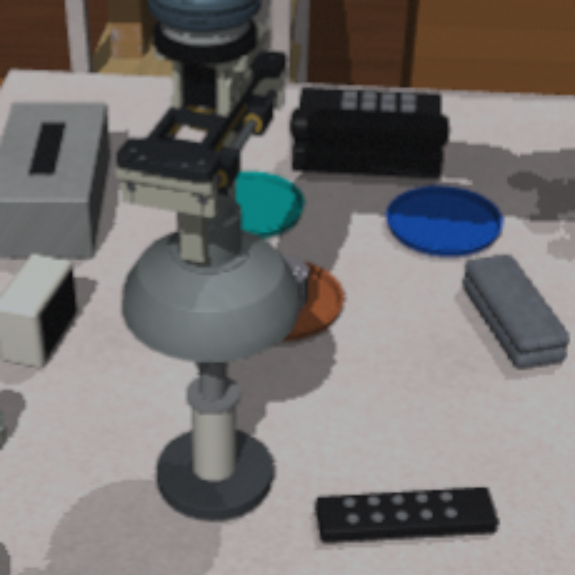

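Shade lifted upright; its rim is about 27 mm above the stud top (crop (212,350) vs the stud at (212,380)). Carrying it to the tray.

Emit:
jog_arm --pt "0.006 -0.002 0 0 0 0 0.6" --pt "0.012 -0.004 0 0 0 0 0.6" --pt "0.018 -0.006 0 0 0 0 0.6" --pt "0.02 -0.0066 0 0 0 0 0.6" --pt "0.02 -0.0066 0 0 0 0 0.6" --pt "0.02 -0.0066 0 0 0 0 0.6" --pt "0.02 -0.0066 0 0 0 0 0.6" --pt "0.02 -0.0066 0 0 0 0 0.6"

```text
time_s: 29.9
position: [0.5287, 0.1423, 0.2863]
ee_rot: [[0.209, 0.978, -0.001], [0.978, -0.209, 0.0], [0.0, -0.001, -1.0]]
wrist_force: [0.9, 0.4, -4.6]
opening: 0.0517
```

Emit:
jog_arm --pt "0.02 -0.0066 0 0 0 0 0.6" --pt "0.02 -0.0066 0 0 0 0 0.6" --pt "0.02 -0.0066 0 0 0 0 0.6" --pt "0.02 -0.0066 0 0 0 0 0.6" --pt "0.02 -0.0066 0 0 0 0 0.6" --pt "0.02 -0.0066 0 0 0 0 0.6" --pt "0.012 -0.004 0 0 0 0 0.6" --pt "0.004 -0.001 0 0 0 0 0.6"

```text
time_s: 30.9
position: [0.5142, 0.2834, 0.2863]
ee_rot: [[0.209, 0.978, -0.0], [0.978, -0.209, -0.0], [-0.0, -0.0, -1.0]]
wrist_force: [0.2, -0.8, -4.0]
opening: 0.0519
```

Emit:
jog_arm --pt "0 0 0.01 0 0 0 0.6" --pt "0 0 0.02 0 0 0 0.6" --pt "0 0 0.025 0 0 0 0.6" --pt "0 0 0.025 0 0 0 0.6" --pt "0 0 0.025 0 0 0 0.6" --pt "0 0 0.02 0 0 0 0.6" --pt "0 0 0.015 0 0 0 0.6" --pt "0 0 0.005 0 0 0 0.6"

```text
time_s: 31.9
position: [0.514, 0.2819, 0.1402]
ee_rot: [[0.211, 0.978, -0.002], [0.978, -0.211, -0.001], [-0.001, -0.002, -1.0]]
wrist_force: [-0.6, -0.0, -4.3]
opening: 0.0516
```

Run:
```python
from h import *
to(.514,.282,.0856)
ims={c:imaging.capture(c) for c in("side","top")}
cv2.imwrite("pics/c11.png",cv2.resize(ims["side"][240:480,180:480],None,fx=2.5,fy=2.5)[:,:,::-1])
cv2.imwrite("pics/c12.png",cv2.resize(ims["top"][190:330,130:300],None,fx=4,fy=4)[:,:,::-1])
```

```text
t 31.9 pos [0.514  0.2819 0.1402] yaw 1.358 q6 -1.047 tilt [-0.0019 -0.0008] F [-0.6 -0.  -4.3] open 0.0516
tool delta [0.0002 0.0001 0.0546]
```

View pics/c11.png

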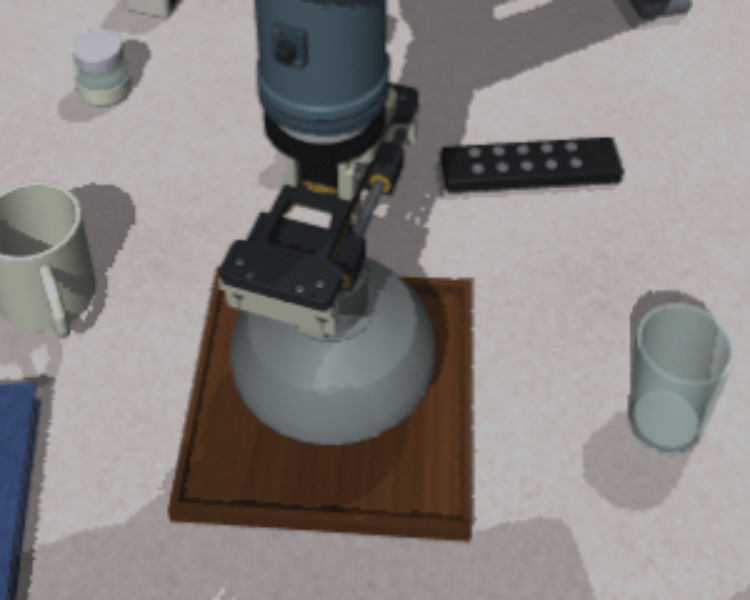

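View pics/c12.png

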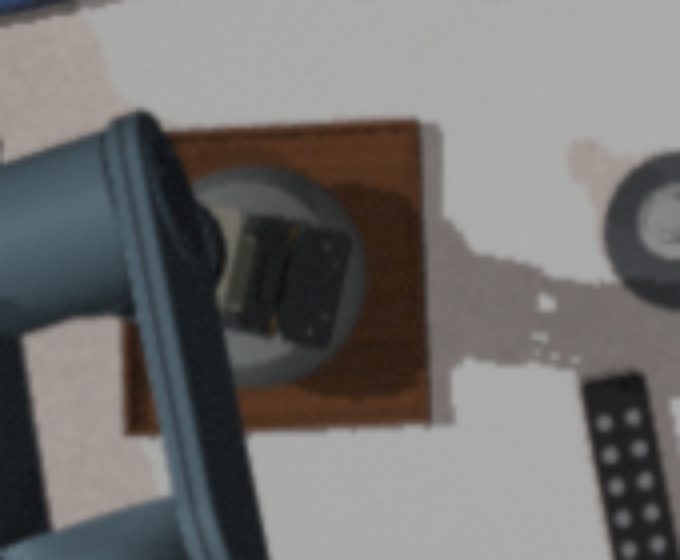

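Both views show the shade upright over the tray (side crop (333,350), top crop (255,275); the offset from the tray middle is parallax from its height). Lowering.

Emit:
jog_arm --pt "0 0 0.008 0 0 0 0.6" --pt "0 0 0.01 0 0 0 0.6" --pt "0 0 0.01 0 0 0 0.6" --pt "0 0 0.008 0 0 0 0.6" --pt "0 0 0.005 0 0 0 0.6" --pt "0 0 0.004 0 0 0 0.6" --pt "0 0 0.002 0 0 0 0.6" --pt "0 0 0.001 0 0 0 0.6"

```text
time_s: 33.0
position: [0.5145, 0.2826, 0.0935]
ee_rot: [[0.21, 0.978, 0.0], [0.978, -0.21, 0.0], [0.0, 0.0, -1.0]]
wrist_force: [0.3, 0.1, -4.2]
opening: 0.0517
```

Emit:
jog_arm --pt "0 0 0.002 0 0 0 0.6" --pt "0 0 0.002 0 0 0 0.6" --pt "0 0 0.001 0 0 0 0.6" --pt "0 0 0.001 0 0 0 0.6" --pt "0 0 0.001 0 0 0 0.6" --pt "0 0 0 0 0 0 0.6" --pt "0 0 0 0 0 0 0.6" --pt "0 0 0 0 0 0 0.6"

```text
time_s: 34.0
position: [0.5145, 0.2826, 0.087]
ee_rot: [[0.21, 0.978, 0.0], [0.978, -0.21, 0.0], [0.0, 0.0, -1.0]]
wrist_force: [-3.0, -0.8, 5.6]
opening: 0.0519
```

Rim is on the tray floor (force reversed to +5.6 N). Releasing gently.

Emit:
jog_arm --pt "0 0 -0.0005 0 0 0 0.6" --pt "0 0 0 0 0 0 0.3" --pt "0 0 0 0 0 0 0.1" --pt "0 0 0 0 0 0 -0.1" --pt "0 0 0 0 0 0 -0.4" --pt "0 0 0 0 0 0 -0.8" --pt "0 0 0 0 0 0 -1" --pt "0 0 0 0 0 0 -1" --squeeze 8

```text
time_s: 35.0
position: [0.5145, 0.2825, 0.0869]
ee_rot: [[0.21, 0.978, 0.0], [0.978, -0.21, 0.0], [0.0, 0.0, -1.0]]
wrist_force: [-0.6, 0.2, -1.0]
opening: 0.0875
```

Emit:
jog_arm --pt "0 0 -0.005 0 0 0 -1" --pt "0 0 -0.015 0 0 0 -1" --pt "0 0 -0.03 0 0 0 -1" --pt "0 0 -0.04 0 0 0 -1" --pt "0 0 -0.04 0 0 0 -1" --pt "0 0 -0.04 0 0 0 -1" --pt "0 0 -0.03 0 0 0 -1" --pt "0 0 -0.01 0 0 0 -1"

```text
time_s: 36.0
position: [0.5152, 0.2828, 0.3003]
ee_rot: [[0.21, 0.978, 0.005], [0.978, -0.21, 0.002], [0.003, 0.004, -1.0]]
wrist_force: [0.9, -0.7, -0.2]
opening: 0.0932
```

Emit:
jog_arm --pt "-0.03 0 0 0 0 0 -1" --pt "-0.03 0 0 0 0 0 -1" --pt "-0.03 0 0 0 0 0 -1" --pt "-0.03 0 0 0 0 0 -1" --pt "-0.02 0 0 0 0 0 -1" --pt "-0.01 0 0 0 0 0 -1" --pt "0 0 0 0 0 0 -1" --pt "0 0 0 0 0 0 -1"

```text
time_s: 37.0
position: [0.483, 0.1365, 0.2968]
ee_rot: [[0.21, 0.978, -0.0], [0.978, -0.21, 0.0], [0.0, -0.0, -1.0]]
wrist_force: [0.3, 0.6, 0.3]
opening: 0.0928
```

Run:
```python
from h import *
to(.514,.282,.0856)
ims={c:imaging.capture(c) for c in("side","top")}
for c in ims: cv2.imwrite(f"pics/{c}9.png",ims[c][:,:,::-1])
for c in ims:
    for l in("cap_mid","shade_collar"): print(c,l,[(np.round(d["point"],1),round(d["confidence"],2)) for d in models.tip_of(l,c)])
for c in ims: print(c,np.round(proj(c,[[.5032,-.2787,.027],[.5145,.2826,.082]]),1).tolist())
```

```text
t 37.0 pos [0.483  0.1365 0.2968] yaw 1.359 q6 -1.307 tilt [-0.0002  0.0003] F [0.3 0.6 0.3] open 0.0928
tool delta [ 1.488e-01 -2.000e-04  2.113e-01]
side cap_mid []
side shade_collar [(array([312.5, 369.1]), 0.56)]
top cap_mid [(array([399.9, 260.1]), 0.94), (array([292.2, 311.7]), 0.27)]
top shade_collar []
side [[342.8, 213.8], [311.9, 373.6]]
top [[401.6, 260.6], [190.9, 257.0]]
```

View pics/side9.png

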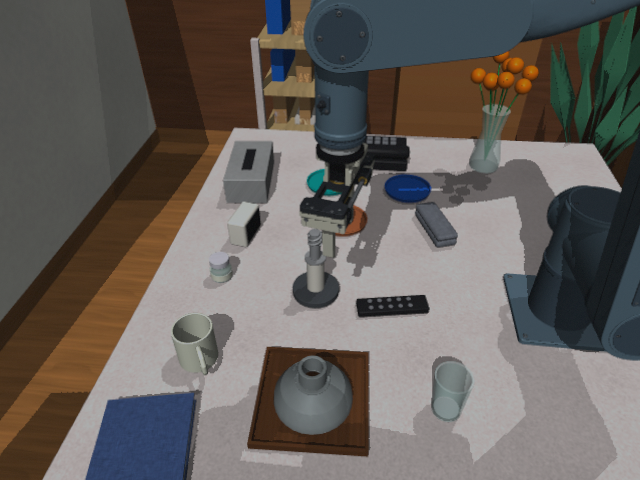

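View pics/top9.png

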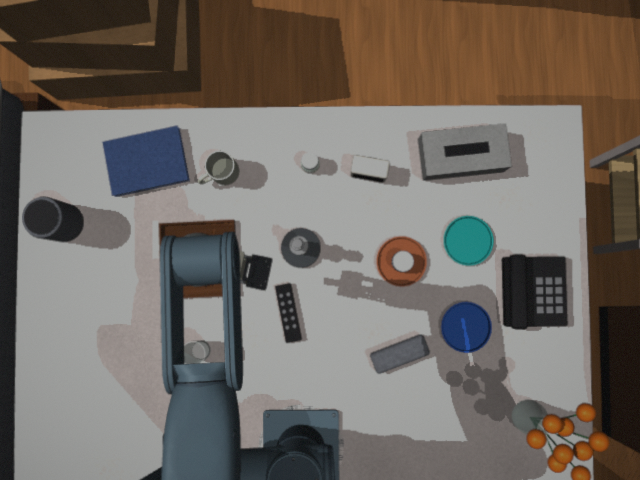

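The side view shows the shade standing rim down in the tray at (313,395), with its collar at (312,369) against (312,374) predicted. The top view shows the cap centred in the terracotta dish at (402,261). The bystanders haven't moved and the arm touches nothing, so I'm handing in.

```bash
python3 -c "
from station import arm
print(arm.hand_in())"
```

```text
the job is handed in; nothing more can be done
None
```

I unscrewed the cap, set it open side down in the terracotta dish, then lifted the shade off and stood it rim down in the tray. I handed the job in at about 37 s of the 72 s allowed; no verdict came back.

- **Unscrewing:** I pre-wound the wrist and turned the cap about 290° in one sweep, so no regrip was needed. Readings between moves showed side forces of only a few N.
- **Cap:** It was let go at about (0.503, -0.279), some 2 mm from the dish centre I measured. The top view showed it centred and standing.
- **Shade:** It was let go at about (0.5145, 0.2825), some 2 mm from the tray centre I measured, and stands upright in the side view.
- **Other checks:** The bystanders look unmoved by eye, and the gripper was empty at z = 0.30 with no contact force.

In the final pictures each of the two was confirmed from one camera only. The side view of the cap was hidden by the gripper and the top view of the shade by the arm, so the network found nothing there. An earlier side view did show the cap upright in the dish after release. For the shade, the network's collar point was about 4 px off the predicted position, within its usual scatter.

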